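# Close the hatch of the sanding box

### The arm

A 6-joint arm with a two-finger parallel gripper is mounted at the origin on the work surface. World frame = base frame: x ahead of the robot, y to its left, z up, the work surface at z = 0. Lengths are in m, angles in rad, forces in N, time in s.
With the tool pointing down it reaches from about 0.3 to 0.775 m from the base axis. Payload 14.6 kg.
Tool frame: the origin (TCP) lies where the fingers leave the gripper's body, on its centre line; the fingertips stand 73 mm ahead of it and the grasp point (between the pads) lies env.pinch_z ahead of it (env.pinch_z is the distance from the TCP to the grasp point, in m); z points along the fingers, y is the line along which they close (so a half turn about z gives the same grasp; the last joint's range is limited). The gripper opens to 85 mm and grips with 20 to 120 N. Pads are 22 mm wide; open, the fingers measure 114 mm over their backs; the gripper's body (76 mm by 85 mm) begins 54 mm behind the grasp point. The pads swing forward as they close: fully open they stand 13 mm farther back than shut.
Start: joints at [-1.346, 0.3, 1.521, -0, 1.321, -0.067], TCP at [0.158, -0.527, 0.304] pointing down, gripper open.
Joint ranges: [-3.03, 3.03], [-0.79, 2.21], [0.23, 2.52], [-1.04, 4.18], [0, 3.07], [-2.55, 2.55]. Speed limits (rad/s): [2.22, 2.22, 2.57, 3.14, 3.14, 3.14].

### API

Orientations are given as a unit quaternion [x, y, z, w].
In Python, from workcell import sense, viewer, job, finder, env gives the robot as it stands. The module is installed in compiled form; this text tells all that it offers.
- The arm moves only by the tool apply_moves, never from a script. Its argument "targets" is a list of rows, each an object with "linear": the shift along the world's x, y, z in m, a list of three; "rot": the turn, a rotation vector about the world's x, y, z in rad, a list of three; "gripper": the opening in per cent of the stroke, from 0 (shut) to 100 (fully open). In form: [{"linear": [dx, dy, dz], "rot": [rx, ry, rz], "gripper": gripper}, ...]. A call has exactly 10 rows; each row is the pose to reach, as a shift and turn from the pose commanded when the call began; what a row does not reach only later rows make up. A row lasts 1/10 s, in which the tool goes at most 50 mm and 8.59 degrees, less where a joint would pass 70% of its speed; a pose out of reach is approached as far as the arm can. A call with a gripper value outside its range is refused whole. The fingers move at their own pace and stop on an object; the grip force is fixed at half the most. Time passes only in rows, so rows that repeat a pose let the fingers close, or fill a call up. It gives the time, the measured TCP pose, the force, the opening and the grip force at its end, in the units of the state.
- sense(): the state, without advancing time (a new reading comes with each control period).
- viewer.get_image(name): name is "side" or "top"; returns a dict with "pixels" (480x640x3 uint8, red, green, blue), "K" (3x3 intrinsics, pixels), "k1" (the pictures are not rectified: a ray, as slopes to the right and down, at radius r is drawn at 1 + k1 r^2 times it, then the intrinsics apply), "rvec" (rotation vector, rad) and "tvec" (3), from world to camera coordinates, as OpenCV has them. Camera axes: x right, y down, z forward; pixel columns grow to the right and rows downward; lengths in m; the calibration is good to about 2 mm. A picture is of the moment at which its call begins. There is no depth.
- job.finish_job(): hands the job in; it is judged then, once.
Trained networks look in the newest picture that a camera, given by its name, has taken for a name from the list of things; names that differ only in an ending like _2 or _b are one class to them, and where a whole thing is asked for, a point or a joint stands for the part that bears it (a point fixed in the world has none). Each returns a list of dicts, best first, with "conf" (0 to 1); they miss things now and then, are a little off and sometimes report something else, mostly with a low value. They report only what shows in the picture. A call takes as long as a camera call. They do not tell look-alikes from the thing itself.
- finder.find_in(camera, name): "extent" ([centre column, centre row, width, height] in pixels, round what is visible of it).
- finder.tip_of(camera, name): "xy" ([column, row] in pixels: a listed point, or the origin of a listed thing).
The state is a dict: "clock": time; "joint_positions": joint angles; "joint_vel": joint speeds; "joint_efforts": joint torques, N m; "eef_pos": TCP position; "eef_rot": TCP orientation; "force": force on the tool from outside, world axes, zero at the start; "torque": the same for the moment, N m; "finger_gap": finger opening in m; "gripper_force": force on a finger pad.
Only numpy, scipy, OpenCV 4.12 (cv2) and the standard library are available. Lean on these libraries where they do the work, as an engineer would, in place of code of your own. Each camera call takes 0.05 s, during which the arm holds its last target. There are 200 camera calls.

### The job

Close the dust hatch of the plywood sanding box: pick up its loose plywood cover, tilt its tongue in under the metal lip until it meets the wall, lay it down flat and press the other end until it clicks under the sprung catch, so that it lies flush all over. The hatch's frame is clamped a little differently each time, so feel for it and do not force the cover. Leave the other things on the bench where they are, and let go of the cover at the end.

Things in the scene. Friction and masses are not known exactly. Their poses are not given: they have to be found in the camera images.
- cover: the loose hatch cover: plywood, 150 x 100 x 18 mm, about 0.24 kg, flat on the bench, grip bar up, tongue pointing roughly to the robot (yaw within 0.45). Origin: centre of its underside; x lengthwise, y across, z up. Lower layer z 0-7 mm, x -75 to +75; upper layer z 7-18 mm, x -59 to +69 only; both 100 mm wide
- tongue (a point): the cover's tongue, where the lower layer stands out at the cover's -x end: 16 mm long, 7 mm thick, 88 mm wide. This point: middle of its lower outer edge, at x = -75, y = 0, z = 0 mm of the cover; axes of the cover
- grip (a point): the cover's wooden grip bar, along the cover's x in the middle of its top: 64 mm long (x -32 to +32), 16 mm wide, 30 mm high (z 18 to 48 mm of the cover). This point: middle of its top face; axes of the cover
- step (a point): the cover's other end: middle of the top edge of the upper layer (x = +69, z = 18 mm of the cover). Below it the 7 mm thick lower layer stands out by a further 6 mm: the step that the catch holds. The cover's top between the grip bar and this edge is free for pressing down
- sanding_box: plywood downdraft sanding box, fixed to the bench, 270 (x) by 340 (y) mm, 80 mm high, with suction holes on its left half and the hatch on its right. Origin: centre of its underside; x away from the robot (yaw within 0.2), z up. A ledge 20 mm wide runs round the hatch, with a hole inside. The cover has 1.5 mm play lengthwise and 2.5 mm sideways, each way
- hatch (a point): middle of the hatch's slot in the box, level with the ledge on which the cover lies (18 mm below the box's top); x points away from the robot, z up. The slot is 105 mm wide (y). In it sits the hatch frame, clamped anywhere up to 15 mm either way along x from this point: this is not measured. From the frame's middle its end walls stand at x = -76.5 and +76.5 mm. Home: cover's axes along these
- lip (a point): aluminium lip on the frame's -x end wall, over its whole width, flush with the box's top, overhanging 13 mm, underside 11 mm above the ledge. This point: its lower inner edge if the frame were in the middle (63.5 mm from hatch); truly up to 15 mm off along x. The tongue goes in tilted 0.15 to 0.3 rad, far end high, on the ledge in front of the lip, then to the wall; flat it does not fit
- catch_tip (a point): tip of the sprung catch, 30 mm wide, on the frame's +x end wall: 5.5 mm inside the wall, 10 mm above the ledge. This point is where it would be with the frame in the middle (up to 15 mm off along x). From the tip its nose slopes up and back to the wall. The tucked cover comes to rest on it, tilted about 0.1 rad; 5 to 14 N pressed down near the cover's end snaps the step under it
- push_block: a bystander: push block with a rubber sole, 150 by 76 mm, with a bridge-like handle 81 mm high, no tongue; origin at the centre of its underside. It lies beside the cover, on its left or right (they swap)
- jar: a bystander: glass jar with steel lid, 68 mm across, 100 mm high, standing beyond the cover, near the box; origin at the centre of its underside
- sand_block: a bystander: cork sanding block 110 by 65 by 35 mm lying on the sanding box, left of the hatch; origin at the centre of its underside
- offcut: a bystander: wooden offcut 70 by 150 by 35 mm lying beyond the cover; origin at the centre of its underside
Things that resemble listed ones, but are neither listed nor needed, are in the scene too. What is shaped like the cover but blue is not meant.

How it is judged:
By the outcome, as a careful person would: the job done as asked, in the order asked, and still so for the second after the job is handed in, with the robot touching nothing.
It also fails if it takes over 54 s, if anything falls off the work surface, if the arm or the gripper's body presses on something with over 40 N, if the wrist force passes 120 N, or if a joint passes its speed limit or range.

## Working session

There is one attempt and no reset: what is moved stays moved. The work goes in short steps, Python scripts to look and compute and a tool call to move; the robot and the scene stay as the last step left them, time stands still between calls to the robot, and variables do not carry over. Pictures are saved under pics/ and viewed, at most 10 in all, crops included, and the job is handed in when it is done.

Besides the shell and the picture viewer there is one more tool, called as name(argument=value, ...) on one line, values as JSON. apply_moves: Moves the arm, as the interface text tells. Its arguments: {"type":"object","properties":{"targets":{"type":"array","items":{"type":"object","properties":{"linear":{"type":"array","items":{"type":"number"}},"rot":{"type":"array","items":{"type":"number"}},"gripper":{"type":"number"}}}}},"required":["targets"]}

```bash
mkdir -p pics; cat > h.py <<'E'
import numpy as np, cv2
from workcell import sense, viewer, job, finder, env
from scipy.spatial.transform import Rotation as R
def cam(n):
    im=viewer.get_image(n); return im
def save(im,f): cv2.imwrite('pics/'+f,cv2.cvtColor(im['pixels'],cv2.COLOR_RGB2BGR))
def ray(im,uv):
    D=np.array([im['k1'],0,0,0,0.]); p=cv2.undistortPoints(np.array([[uv]],float),np.array(im['K']),D)[0,0]
    Rm=cv2.Rodrigues(np.array(im['rvec'],float))[0]; t=np.array(im['tvec']).reshape(3)
    return -Rm.T@t, Rm.T@np.array([p[0],p[1],1.])
def atz(im,uv,z):
    o,d=ray(im,uv); return o+d*(z-o[2])/d[2]
def proj(im,P):
    return cv2.projectPoints(np.array(P,float).reshape(-1,1,3),np.array(im['rvec'],float),np.array(im['tvec'],float),np.array(im['K']),np.array([im['k1'],0,0,0,0.]))[0].reshape(-1,2)
E
python3 - <<'E'
from h import *
print(env.pinch_z); s=sense(); print(s['eef_pos'],s['eef_rot'],s['force'],s['finger_gap'])
ims={n:cam(n) for n in('side','top')}
for n in ims: save(ims[n],n+'0.png')
Z=dict(cover=0,tongue=0,grip=.048,step=.018,sanding_box=0,hatch=.062,lip=.073,catch_tip=.072,push_block=0,jar=0,sand_block=.08,offcut=0)
for n in ims:
  for k,z in Z.items():
    for d in finder.tip_of(n,k)[:3]: print(n,k,round(d['conf'],2),np.round(d['xy']),np.round(atz(ims[n],d['xy'],z),4))
E
```

```text
0.0539
[ 0.15818891 -0.52660635  0.30329742] [ 9.89372913e-01  1.45399052e-01 -5.18959247e-05 -5.93317920e-04] [1.09795918 0.38886185 0.74404517] 0.08522153644816155
side cover 0.74 [332. 215.] [ 0.5422 -0.3234  0.    ]
side cover 0.57 [357. 173.] [ 0.4868 -0.535   0.    ]
side tongue 0.78 [347. 182.] [ 0.5119 -0.486   0.    ]
side tongue 0.74 [306. 215.] [ 0.6056 -0.3192  0.    ]
side tongue 0.7 [258. 270.] [ 0.6862 -0.1066  0.    ]
side grip 0.97 [330. 197.] [ 0.5483 -0.3318  0.048 ]
side grip 0.79 [355. 152.] [ 0.4936 -0.5653  0.048 ]
side grip 0.5 [256. 272.] [ 0.6766 -0.0464  0.048 ]
side step 0.97 [305. 213.] [ 0.6068 -0.3012  0.018 ]
side step 0.7 [364. 152.] [ 0.469  -0.6265  0.018 ]
side sanding_box 0.82 [340. 376.] [0.5001 0.1563 0.    ]
side hatch 0.61 [345. 323.] [0.4961 0.0924 0.062 ]
side lip 0.74 [386. 325.] [0.426  0.1016 0.073 ]
side catch_tip 0.62 [309. 307.] [0.5597 0.0677 0.072 ]
side push_block 0.63 [359. 263.] [ 0.4739 -0.1436  0.    ]
side push_block 0.3 [258. 272.] [ 0.6851 -0.1001  0.    ]
side push_block 0.24 [338. 377.] [0.504  0.1586 0.    ]
side jar 0.9 [
[... 462 characters left out ...]
   0.    ]
top tongue 0.55 [426. 280.] [ 0.4627 -0.3537  0.    ]
top grip 0.91 [418. 248.] [ 0.5348 -0.3274  0.048 ]
top grip 0.78 [510. 265.] [ 0.4931 -0.548   0.048 ]
top step 0.72 [399. 223.] [ 0.6007 -0.2899  0.018 ]
top step 0.62 [535. 274.] [ 0.4719 -0.6226  0.018 ]
top sanding_box 0.87 [220. 262.] [0.5126 0.1525 0.    ]
top hatch 0.71 [239. 268.] [0.4914 0.0939 0.062 ]
top lip 0.52 [427. 281.] [ 0.4567 -0.3425  0.073 ]
top catch_tip 0.91 [250. 237.] [0.564  0.0669 0.072 ]
top push_block 0.69 [341. 273.] [ 0.4819 -0.1461  0.    ]
top jar 0.7 [324. 190.] [ 0.6902 -0.1066  0.    ]
top sand_block 0.56 [158. 273.] [0.4813 0.281  0.08  ]
top offcut 0.75 [375. 174.] [ 0.73   -0.2363  0.    ]
```

View pics/side0.png

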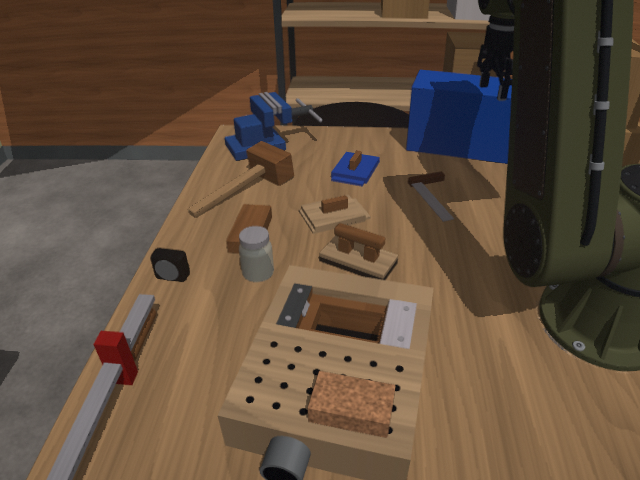

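View pics/top0.png

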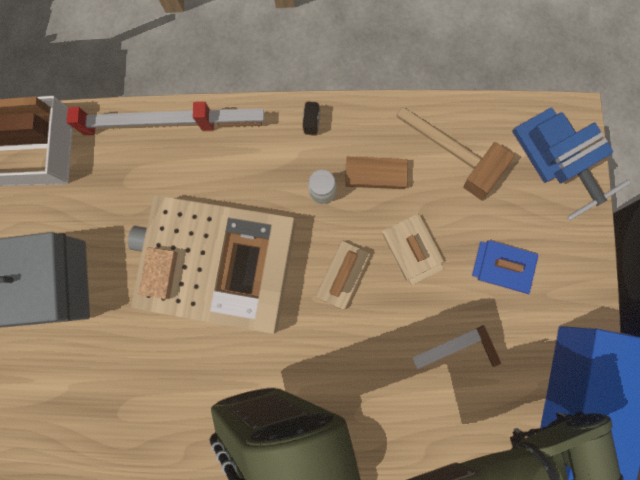

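```bash
python3 - <<'E'
import cv2
t=cv2.imread('pics/top0.png')[190:340,128:452]; s=cv2.imread('pics/side0.png')[260:420,220:440]
cv2.imwrite('pics/ct.png',cv2.resize(t[:,:],None,fx=2.469,fy=2.469,interpolation=cv2.INTER_CUBIC))
E
```

```text
(no output)
```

View pics/ct.png

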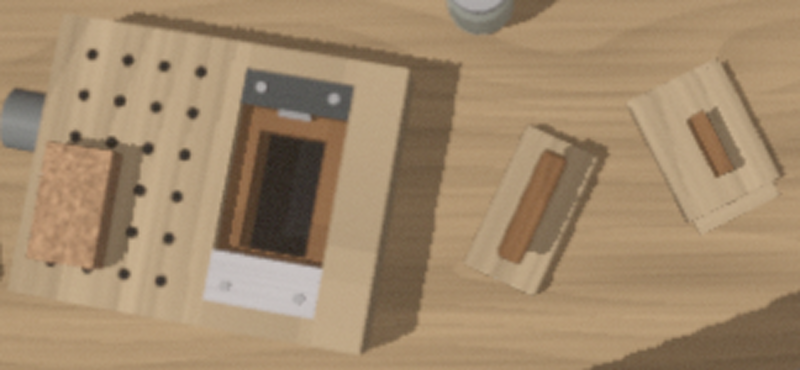

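```bash
python3 - <<'E'
from h import *
im=cam('top')
f=lambda u,v,z: atz(im,(128+(u+.5)/2.469-.5,190+(v+.5)/2.469-.5),z)
def show(n,L,z):
    P=[f(*p,z) for p in L]; print(n,[list(np.round(p[:2],4)) for p in P]); return np.array(P)
B=show('box',[(62,15),(409,68),(361,353),(10,292)],.08)
print(B.mean(0),[np.linalg.norm(B[i]-B[(i+1)%4]) for i in range(4)])
ang=lambda a,b:np.arctan2(*(a-b)[1::-1])
print('yaw',ang(B[0],B[3]),ang(B[1],B[2]),ang(B[0],B[1])-np.pi/2, ang(B[3],B[2])-np.pi/2)
L=show('lip inner',[(215,249),(323,266)],.08)
K=show('catch plate',[(247,104),(346,121)],.08)
show('lipouter,catchouter',[(204,300),(315,318),(248,70),(353,86)],.08)
C=show('cover up', [(715,60),(630,103),(690,220),(773,180)],.018)
print(ang(C[0],C[3]),ang(C[1],C[2]),[np.linalg.norm(C[i]-C[(i+1)%4]) for i in range(4)])
G=show('grip',[(704,110),(688,117),(718,176),(734,168)],.048)
print(ang(G[0],G[3]),ang(G[1],G[2]),G.mean(0),[np.linalg.norm(G[i]-G[(i+1)%4]) for i in range(4)])
print('tongue',show('t',[(702,232),(777,192)],.007))
E
```

```text
box [[np.float64(0.6647), np.float64(0.2993)], [np.float64(0.6077), np.float64(-0.0362)], [np.float64(0.3428), np.float64(0.0093)], [np.float64(0.3996), np.float64(0.3427)]]
[0.50371564 0.15377235 0.08      ] [np.float64(0.3403364040317967), np.float64(0.2686941937669687), np.float64(0.33821249428152295), np.float64(0.268613397746002)]
yaw -0.16198834319115732 -0.16989494240375613 -0.16847648086870803 -0.168731289482297
lip inner [[np.float64(0.4394), np.float64(0.1458)], [np.float64(0.423), np.float64(0.0444)]]
catch plate [[np.float64(0.5755), np.float64(0.117)], [np.float64(0.5582), np.float64(0.0231)]]
lipouter,catchouter [[np.float64(0.3922), np.float64(0.1558)], [np.float64(0.3751), np.float64(0.0518)], [np.float64(0.608), np.float64(0.1165)], [np.float64(0.5912), np.float64(0.0166)]]
cover up [[np.float64(0.6227), np.float64(-0.3347)], [np.float64(0.5807), np.float64(-0.2492)], [np.float64(0.4649), np.float64(-0.3051)], [np.float64(0.5028), np.float64(-0.3881)]]
0.4184955757152013 0.44937506795221477 [np.float64(0.09526690304442342), np.float64(0.1286347404779966), np.float64(0.09123160163156348), np.float64(0.13122670380915538)]
grip [[np.float64(0.5687), np.float64(-0.3174)], [np.float64(0.5621), np.float64(-0.3017)], [np.float64(0.5049), np.float64(-0.3288)], [np.float64(0.5124), np.float64(-0.3445)]]
0.4485648405039506 0.4427725546175326 [ 0.53705409 -0.32308715  0.048     ] [np.float64(0.016997647619568727), np.float64(0.06333026154508302), np.float64(0.017343438413533186), np.float64(0.0625431877951452)]
t [[np.float64(0.4535), np.float64(-0.3182)], [np.float64(0.4918), np.float64(-0.3939)]]
tongue [[ 0.45346098 -0.31821713  0.007     ]
 [ 0.49176693 -0.39394126  0.007     ]]
```

apply_moves(targets=[{"linear": [0.038, 0.0205, -0.01], "rot": [0, 0, 0.015], "gripper": 100}, {"linear": [0.076, 0.041, -0.02], "rot": [0, 0, 0.03], "gripper": 100}, {"linear": [0.114, 0.0615, -0.03], "rot": [0, 0, 0.045], "gripper": 100}, {"linear": [0.152, 0.082, -0.04], "rot": [0, 0, 0.06], "gripper": 100}, {"linear": [0.19, 0.1025, -0.05], "rot": [0, 0, 0.075], "gripper": 100}, {"linear": [0.228, 0.123, -0.065], "rot": [0, 0, 0.09], "gripper": 100}, {"linear": [0.266, 0.1435, -0.08], "rot": [0, 0, 0.11], "gripper": 100}, {"linear": [0.304, 0.164, -0.1], "rot": [0, 0, 0.13], "gripper": 100}, {"linear": [0.342, 0.1845, -0.12], "rot": [0, 0, 0.15], "gripper": 100}, {"linear": [0.379, 0.2045, -0.133], "rot": [0, 0, 0.153], "gripper": 100}])

```text
clock: 2.35
eef_pos: [0.5384, -0.3209, 0.1693]
eef_rot: [0.975, 0.221, -0.0, -0.001]
force: [0.6, -0.3, 0.1]
finger_gap: 0.0854
gripper_force: 0.0
```

```bash
python3 - <<'E'
from h import *
im=cam('side'); p=im['pixels'].copy(); print(sense()['eef_pos'])
y=.445; c,s=np.cos(y),np.sin(y)
T=lambda P:np.array([[.5375+c*x-s*yy,-.3225+s*x+c*yy,z] for x,yy,z in P])
for L in ([(-32,-8,48),(32,-8,48),(32,8,48),(-32,8,48)],[(-59,-50,18),(69,-50,18),(69,50,18),(-59,50,18)]):
    q=proj(im,T(np.array(L)/1000)); cv2.polylines(p,[np.round(q*16).astype(int)],True,(255,0,0),1,cv2.LINE_AA,4)
im['pixels']=cv2.resize(p[120:260,250:430],None,fx=4,fy=4,interpolation=cv2.INTER_CUBIC); save(im,'c1.png')
E
```

```text
[ 0.54216087 -0.31746384  0.16745326]
```

View pics/c1.png

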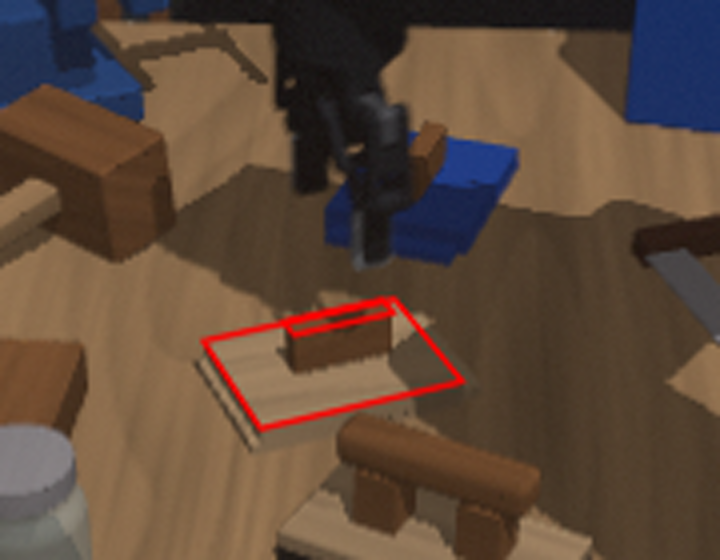

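apply_moves(targets=[{"linear": [0, 0, -0.012], "rot": [0, 0, 0], "gripper": 100}, {"linear": [0, 0, -0.025], "rot": [0, 0, 0], "gripper": 80}, {"linear": [0, 0, -0.04], "rot": [0, 0, 0], "gripper": 60}, {"linear": [0, 0, -0.055], "rot": [0, 0, 0], "gripper": 50}, {"linear": [0, 0, -0.067], "rot": [0, 0, 0], "gripper": 50}, {"linear": [0, 0, -0.074], "rot": [0, 0, 0], "gripper": 50}, {"linear": [0, 0, -0.075], "rot": [0, 0, 0], "gripper": 45}, {"linear": [0, 0, -0.075], "rot": [0, 0, 0], "gripper": 0}, {"linear": [0, 0, -0.075], "rot": [0, 0, 0], "gripper": 0}, {"linear": [0, 0, -0.075], "rot": [0, 0, 0], "gripper": 0}])

```text
clock: 3.4
eef_pos: [0.5375, -0.3224, 0.0966]
eef_rot: [0.975, 0.221, 0.0, 0.0]
force: [-0.7, -0.3, 2.4]
finger_gap: 0.0149
gripper_force: 59.3
```

apply_moves(targets=[{"linear": [0, 0, 0.02], "rot": [0, 0, 0], "gripper": 0}, {"linear": [0, 0, 0.05], "rot": [0, 0, 0], "gripper": 0}, {"linear": [0, 0.005, 0.085], "rot": [0, 0, -0.02], "gripper": 0}, {"linear": [-0.002, 0.02, 0.115], "rot": [0, 0, -0.07], "gripper": 0}, {"linear": [-0.006, 0.05, 0.125], "rot": [0, 0, -0.15], "gripper": 0}, {"linear": [-0.01, 0.09, 0.125], "rot": [0, 0, -0.25], "gripper": 0}, {"linear": [-0.015, 0.135, 0.125], "rot": [0, 0, -0.35], "gripper": 0}, {"linear": [-0.02, 0.18, 0.125], "rot": [0, 0, -0.45], "gripper": 0}, {"linear": [-0.025, 0.225, 0.125], "rot": [0, 0, -0.54], "gripper": 0}, {"linear": [-0.03, 0.265, 0.125], "rot": [0, 0, -0.613], "gripper": 0}])

```text
clock: 4.4
eef_pos: [0.5066, -0.0553, 0.2211]
eef_rot: [0.996, -0.086, 0.0, -0.0]
force: [0.9, 0.2, -3.1]
finger_gap: 0.0148
gripper_force: 58.9
```

apply_moves(targets=[{"linear": [-0.003, 0.035, 0], "rot": [0, 0, 0], "gripper": 0}, {"linear": [-0.006, 0.07, 0], "rot": [0, 0, 0], "gripper": 0}, {"linear": [-0.01, 0.1, 0], "rot": [0, 0, 0], "gripper": 0}, {"linear": [-0.012, 0.125, 0], "rot": [0, 0, 0], "gripper": 0}, {"linear": [-0.014, 0.137, 0], "rot": [0, 0, 0], "gripper": 0}, {"linear": [-0.015, 0.142, 0], "rot": [-0.007, -0.043, 0], "gripper": 0}, {"linear": [-0.016, 0.142, 0], "rot": [-0.015, -0.087, 0], "gripper": 0}, {"linear": [-0.017, 0.142, 0], "rot": [-0.023, -0.137, 0], "gripper": 0}, {"linear": [-0.018, 0.142, 0], "rot": [-0.031, -0.187, 0], "gripper": 0}, {"linear": [-0.019, 0.142, 0], "rot": [-0.037, -0.217, 0], "gripper": 0}])

```text
clock: 5.4
eef_pos: [0.488, 0.0843, 0.2209]
eef_rot: [0.99, -0.084, 0.11, 0.009]
force: [-0.1, -0.1, -2.9]
finger_gap: 0.0149
gripper_force: 58.9
```

```bash
cat >> h.py <<'E'
BY=-0.168; F=np.array([.4929,.0849,.062]); RB=R.from_euler('z',BY)
def cov_pose(s, off=(0,0,.097)):
    Rt=R.from_quat(s['eef_rot'])*R.from_euler('x',np.pi)
    return Rt, np.array(s['eef_pos'])-Rt.apply(off)
def rect(x0,x1,y,z): return np.array([(x0,-y,z),(x1,-y,z),(x1,y,z),(x0,y,z)])/1000
def overlay(fn, boxes):
    s=sense(); Rt,p0=cov_pose(s); out=[]
    for n,(u0,v0,w,h) in boxes.items():
        im=cam(n); k=4; p=cv2.resize(im['pixels'][v0:v0+h,u0:u0+w],None,fx=k,fy=k,interpolation=cv2.INTER_CUBIC)
        def dr(P,col):
            q=(proj(im,P)-[u0,v0]+.5)*k-.5; cv2.polylines(p,[np.round(q*16).astype(int)],True,col,1,cv2.LINE_AA,4)
        dr(Rt.apply(rect(-75,75,50,0))+p0,(255,0,0)); dr(Rt.apply(rect(-59,69,50,18))+p0,(255,0,0)); dr(Rt.apply(rect(-32,32,8,48))+p0,(255,255,0))
        dr(RB.apply(rect(-63.5,76.5,52.5,18))+F,(0,255,0))
        out.append(p)
    H=max(o.shape[0] for o in out); out=[np.pad(o,((0,H-o.shape[0]),(0,0),(0,0))) for o in out]
    save({'pixels':np.hstack(out)},fn)
    L=Rt.apply([[-.075,0,0],[.075,0,0]])+p0; print('tongue,far in frame mm',np.round(RB.inv().apply(L-F)*1000,1),'force',np.round(s['force'],1),'tilt',Rt.as_euler('ZYX'))
E
python3 -c "
from h import *
overlay('o1.png',{'top':(190,200,95,130),'side':(265,245,105,130)})"
```

```text
tongue,far in frame mm [[-56.6  -1.4  47.8]
 [ 89.8  -1.4  80.8]] force [-0.1 -0.1 -2.9] tilt [-0.1683658  -0.22186354 -0.00032067]
```

View pics/o1.png

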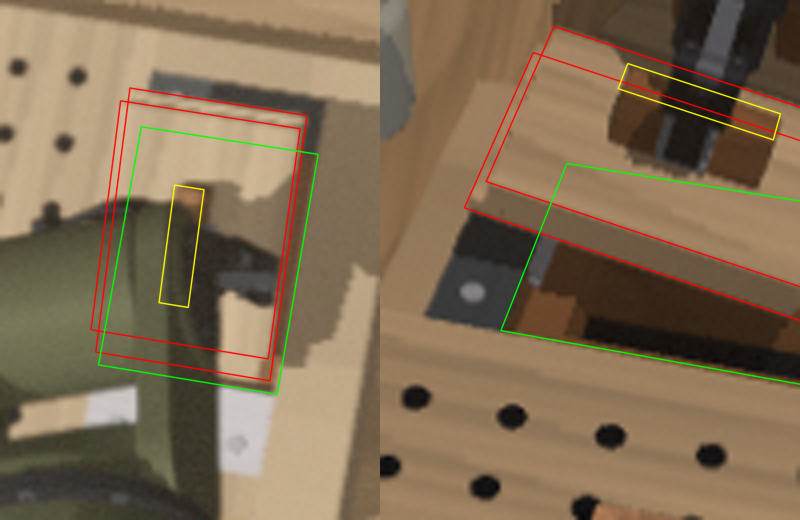

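apply_moves(targets=[{"linear": [0, 0.001, -0.006], "rot": [0, 0, 0], "gripper": 0}, {"linear": [0, 0.0015, -0.014], "rot": [0, 0, 0], "gripper": 0}, {"linear": [0, 0.0015, -0.022], "rot": [0, 0, 0], "gripper": 0}, {"linear": [0, 0.0015, -0.029], "rot": [0, 0, 0], "gripper": 0}, {"linear": [0, 0.0015, -0.034], "rot": [0, 0, 0], "gripper": 0}, {"linear": [0, 0.0015, -0.038], "rot": [0, 0, 0], "gripper": 0}, {"linear": [0, 0.0015, -0.041], "rot": [0, 0, 0], "gripper": 0}, {"linear": [0, 0.0015, -0.043], "rot": [0, 0, 0], "gripper": 0}, {"linear": [0, 0.0015, -0.044], "rot": [0, 0, 0], "gripper": 0}, {"linear": [0, 0.0015, -0.044], "rot": [0, 0, 0], "gripper": 0}])

```text
clock: 6.5
eef_pos: [0.4882, 0.0863, 0.1769]
eef_rot: [0.99, -0.084, 0.109, 0.009]
force: [-0.7, -0.3, -2.5]
finger_gap: 0.0151
gripper_force: 58.9
```

apply_moves(targets=[{"linear": [0, 0, -0.0005], "rot": [0, 0, 0], "gripper": 0}, {"linear": [0, 0, -0.001], "rot": [0, 0, 0], "gripper": 0}, {"linear": [0, 0, -0.0015], "rot": [0, 0, 0], "gripper": 0}, {"linear": [0, 0, -0.002], "rot": [0, 0, 0], "gripper": 0}, {"linear": [0, 0, -0.0025], "rot": [0, 0, 0], "gripper": 0}, {"linear": [0, 0, -0.003], "rot": [0, 0, 0], "gripper": 0}, {"linear": [0, 0, -0.003], "rot": [0, 0, 0], "gripper": 0}, {"linear": [0, 0, -0.003], "rot": [0, 0, 0], "gripper": 0}, {"linear": [0, 0, -0.003], "rot": [0, 0, 0], "gripper": 0}, {"linear": [0, 0, -0.003], "rot": [0, 0, 0], "gripper": 0}])

```text
clock: 7.5
eef_pos: [0.4882, 0.0863, 0.1739]
eef_rot: [0.99, -0.083, 0.109, 0.009]
force: [0.2, -0.1, -2.5]
finger_gap: 0.0148
gripper_force: 58.9
```

apply_moves(targets=[{"linear": [0, 0, -0.0004], "rot": [0, 0, 0], "gripper": 0}, {"linear": [0, 0, -0.0008], "rot": [0, 0, 0], "gripper": 0}, {"linear": [0, 0, -0.0012], "rot": [0, 0, 0], "gripper": 0}, {"linear": [0, 0, -0.0016], "rot": [0, 0, 0], "gripper": 0}, {"linear": [0, 0, -0.002], "rot": [0, 0, 0], "gripper": 0}, {"linear": [0, 0, -0.002], "rot": [0, 0, 0], "gripper": 0}, {"linear": [0, 0, -0.002], "rot": [0, 0, 0], "gripper": 0}, {"linear": [0, 0, -0.002], "rot": [0, 0, 0], "gripper": 0}, {"linear": [0, 0, -0.002], "rot": [0, 0, 0], "gripper": 0}, {"linear": [0, 0, -0.002], "rot": [0, 0, 0], "gripper": 0}])

```text
clock: 8.5
eef_pos: [0.4885, 0.0862, 0.1722]
eef_rot: [0.99, -0.084, 0.11, 0.009]
force: [0.5, -1.6, 5.7]
finger_gap: 0.015
gripper_force: 59.9
```

apply_moves(targets=[{"linear": [0, 0, 0.0004], "rot": [0, 0, 0], "gripper": 0}, {"linear": [-0.0015, 0.00025, 0.0004], "rot": [0, 0, 0], "gripper": 0}, {"linear": [-0.003, 0.0005, 0.0004], "rot": [0, 0, 0], "gripper": 0}, {"linear": [-0.0045, 0.00075, 0.0004], "rot": [0, 0, 0], "gripper": 0}, {"linear": [-0.006, 0.001, 0.0004], "rot": [0, 0, 0], "gripper": 0}, {"linear": [-0.0075, 0.00125, 0.0004], "rot": [0, 0, 0], "gripper": 0}, {"linear": [-0.009, 0.0015, 0.0004], "rot": [0, 0, 0], "gripper": 0}, {"linear": [-0.0105, 0.00175, 0.0004], "rot": [0, 0, 0], "gripper": 0}, {"linear": [-0.012, 0.002, 0.0004], "rot": [0, 0, 0], "gripper": 0}, {"linear": [-0.012, 0.002, 0.0004], "rot": [0, 0, 0], "gripper": 0}])

```text
clock: 9.5
eef_pos: [0.4761, 0.0883, 0.1724]
eef_rot: [0.99, -0.083, 0.11, 0.009]
force: [4.3, -1.2, 4.7]
finger_gap: 0.0152
gripper_force: 59.8
```

apply_moves(targets=[{"linear": [-0.0005, 0.0001, 0.0002], "rot": [0, 0, 0], "gripper": 0}, {"linear": [-0.001, 0.0002, 0.0003], "rot": [0, 0, 0], "gripper": 0}, {"linear": [-0.0015, 0.0003, 0.0003], "rot": [0, 0, 0], "gripper": 0}, {"linear": [-0.002, 0.0003, 0.0003], "rot": [0, 0, 0], "gripper": 0}, {"linear": [-0.0025, 0.0004, 0.0003], "rot": [0, 0, 0], "gripper": 0}, {"linear": [-0.003, 0.0005, 0.0003], "rot": [0, 0, 0], "gripper": 0}, {"linear": [-0.0035, 0.0006, 0.0003], "rot": [0, 0, 0], "gripper": 0}, {"linear": [-0.004, 0.0007, 0.0003], "rot": [0, 0, 0], "gripper": 0}, {"linear": [-0.004, 0.0007, 0.0003], "rot": [0, 0, 0], "gripper": 0}, {"linear": [-0.004, 0.0007, 0.0003], "rot": [0, 0, 0], "gripper": 0}])

```text
clock: 10.5
eef_pos: [0.4721, 0.089, 0.1725]
eef_rot: [0.99, -0.083, 0.109, 0.009]
force: [2.8, 0.1, 3.6]
finger_gap: 0.0148
gripper_force: 59.6
```

Friction only; continue to the wall.

apply_moves(targets=[{"linear": [-0.0005, 0.0001, 0.0001], "rot": [0, 0, 0], "gripper": 0}, {"linear": [-0.001, 0.0002, 0.0001], "rot": [0, 0, 0], "gripper": 0}, {"linear": [-0.0015, 0.0003, 0.0001], "rot": [0, 0, 0], "gripper": 0}, {"linear": [-0.002, 0.0003, 0.0001], "rot": [0, 0, 0], "gripper": 0}, {"linear": [-0.0025, 0.0004, 0.0001], "rot": [0, 0, 0], "gripper": 0}, {"linear": [-0.003, 0.0005, 0.0001], "rot": [0, 0, 0], "gripper": 0}, {"linear": [-0.0035, 0.0006, 0.0001], "rot": [0, 0, 0], "gripper": 0}, {"linear": [-0.0035, 0.0006, 0.0001], "rot": [0, 0, 0], "gripper": 0}, {"linear": [-0.0035, 0.0006, 0.0001], "rot": [0, 0, 0], "gripper": 0}, {"linear": [-0.0035, 0.0006, 0.0001], "rot": [0, 0, 0], "gripper": 0}])

```text
clock: 11.5
eef_pos: [0.4697, 0.0893, 0.1733]
eef_rot: [0.99, -0.084, 0.111, 0.009]
force: [10.6, -3.5, 0.9]
finger_gap: 0.0152
gripper_force: 59.0
```

apply_moves(targets=[{"linear": [0.001, -0.0002, 0], "rot": [0, 0, 0], "gripper": 0}, {"linear": [0.002, -0.0003, -0.0004], "rot": [0.0017, 0.0099, 0], "gripper": 0}, {"linear": [0.0032, -0.0005, -0.001], "rot": [0.0033, 0.0197, 0], "gripper": 0}, {"linear": [0.0044, -0.0007, -0.0017], "rot": [0.005, 0.0296, 0], "gripper": 0}, {"linear": [0.0056, -0.0009, -0.0024], "rot": [0.0067, 0.0394, 0], "gripper": 0}, {"linear": [0.0068, -0.0012, -0.0031], "rot": [0.0083, 0.0493, 0], "gripper": 0}, {"linear": [0.008, -0.0014, -0.0038], "rot": [0.01, 0.0592, 0], "gripper": 0}, {"linear": [0.0092, -0.0016, -0.0044], "rot": [0.0117, 0.069, 0], "gripper": 0}, {"linear": [0.0092, -0.0016, -0.0045], "rot": [0.0134, 0.0789, 0], "gripper": 0}, {"linear": [0.0092, -0.0016, -0.0045], "rot": [0.0134, 0.0789, 0], "gripper": 0}])

```text
clock: 12.5
eef_pos: [0.4783, 0.0879, 0.1682]
eef_rot: [0.994, -0.084, 0.07, 0.006]
force: [7.0, -1.9, 2.2]
finger_gap: 0.0149
gripper_force: 59.2
```

```bash
python3 -c "
from h import *
s=sense(); print(s['eef_pos'],s['force'],s['torque'])
overlay('o2.png',{'top':(190,200,95,130),'side':(265,245,105,130)})"
```

```text
[0.47829144 0.08785464 0.16824028] [ 6.95871045 -1.87092366  2.17352083] [-0.28670059 -1.19488715 -0.10934081]
tongue,far in frame mm [[-75.6   0.5  -0.3]
 [ 72.9   0.4  20.7]] force [ 7.  -1.9  2.2] tilt [-1.68334228e-01 -1.40474744e-01  4.30485860e-06]
```

View pics/o2.png

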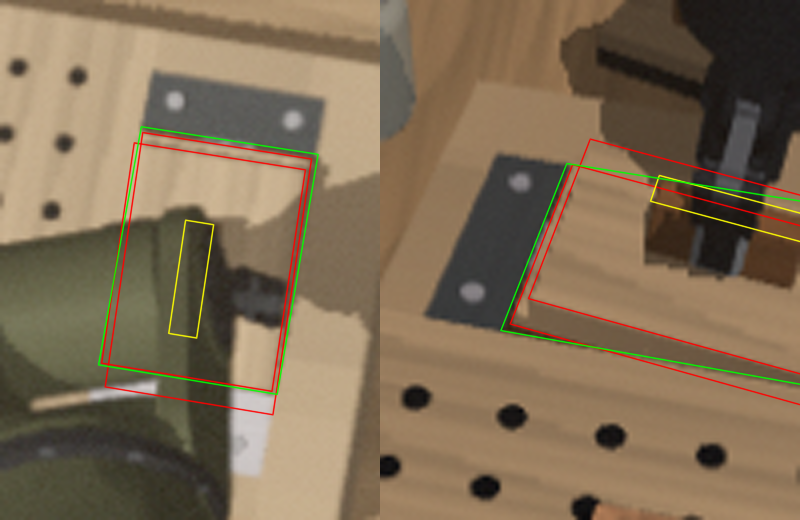

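apply_moves(targets=[{"linear": [0.0005, -0.0001, -0.0003], "rot": [0.0008, 0.005, 0], "gripper": 0}, {"linear": [0.001, -0.0002, -0.0006], "rot": [0.0017, 0.01, 0], "gripper": 0}, {"linear": [0.0015, -0.0003, -0.0009], "rot": [0.0025, 0.015, 0], "gripper": 0}, {"linear": [0.002, -0.0003, -0.0012], "rot": [0.0033, 0.0197, 0], "gripper": 0}, {"linear": [0.0026, -0.0004, -0.0015], "rot": [0.0041, 0.024, 0], "gripper": 0}, {"linear": [0.0031, -0.0005, -0.0018], "rot": [0.0049, 0.029, 0], "gripper": 0}, {"linear": [0.0037, -0.0006, -0.0022], "rot": [0.0058, 0.0345, 0], "gripper": 0}, {"linear": [0.0037, -0.0006, -0.0022], "rot": [0.0058, 0.0345, 0], "gripper": 0}, {"linear": [0.0037, -0.0006, -0.0022], "rot": [0.0058, 0.0345, 0], "gripper": 0}, {"linear": [0.0037, -0.0006, -0.0022], "rot": [0.0058, 0.0345, 0], "gripper": 0}])

```text
clock: 13.6
eef_pos: [0.4818, 0.0873, 0.166]
eef_rot: [0.995, -0.084, 0.052, 0.005]
force: [6.2, -1.2, 1.9]
finger_gap: 0.015
gripper_force: 59.4
```

```bash
python3 -c "
from h import *
s=sense(); print(s['eef_pos'],s['force'],s['torque'])
Rt,p=cov_pose(s);L=Rt.apply([[-.075,0,0],[.075,0,0]])+p; print(np.round(RB.inv().apply(L-F)*1000,1),Rt.as_euler('ZYX'))"
```

```text
[0.48179208 0.08727789 0.1659693 ] [ 6.15943742 -1.22357721  1.94822406] [-0.27740604 -0.93181755 -0.09344643]
[[-75.7   0.5  -0.4]
 [ 73.4   0.4  15.4]] [-1.68288350e-01 -1.05367135e-01 -1.59685854e-04]
```

apply_moves(targets=[{"linear": [0.0005, -0.0001, -0.0003], "rot": [0.0008, 0.005, 0], "gripper": 0}, {"linear": [0.001, -0.0002, -0.0006], "rot": [0.0017, 0.01, 0], "gripper": 0}, {"linear": [0.0015, -0.0003, -0.0009], "rot": [0.0025, 0.015, 0], "gripper": 0}, {"linear": [0.002, -0.0003, -0.0013], "rot": [0.0033, 0.0197, 0], "gripper": 0}, {"linear": [0.002, -0.0003, -0.0013], "rot": [0.0033, 0.0197, 0], "gripper": 0}, {"linear": [0.002, -0.0003, -0.0013], "rot": [0.0033, 0.0197, 0], "gripper": 0}, {"linear": [0.002, -0.0003, -0.0013], "rot": [0.0033, 0.0197, 0], "gripper": 0}, {"linear": [0.002, -0.0003, -0.0013], "rot": [0.0033, 0.0197, 0], "gripper": 0}, {"linear": [0.002, -0.0003, -0.0013], "rot": [0.0033, 0.0197, 0], "gripper": 0}, {"linear": [0.002, -0.0003, -0.0013], "rot": [0.0033, 0.0197, 0], "gripper": 0}])

```text
clock: 14.6
eef_pos: [0.4837, 0.087, 0.1648]
eef_rot: [0.996, -0.084, 0.042, 0.004]
force: [2.3, -1.7, 5.0]
finger_gap: 0.0148
gripper_force: 60.2
```

```bash
python3 -c "
from h import *
s=sense(); print(s['eef_pos'],s['force'],s['torque'])
Rt,p=cov_pose(s);L=Rt.apply([[-.075,0,0],[.075,0,0]])+p; print(np.round(RB.inv().apply(L-F)*1000,1),Rt.as_euler('ZYX'))"
```

```text
[0.4836676  0.08701488 0.16482532] [ 2.32645933 -1.66370099  5.04669274] [-0.30712201 -0.57580981 -0.1125156 ]
[[-75.9   0.5  -0.2]
 [ 73.5   0.5  12.6]] [-0.16818939 -0.08514222 -0.00028995]
```

apply_moves(targets=[{"linear": [0, 0, 0], "rot": [0, 0, 0], "gripper": 20}, {"linear": [0, 0, 0], "rot": [0, 0, 0], "gripper": 50}, {"linear": [0, 0, 0], "rot": [0, 0, 0], "gripper": 60}, {"linear": [0, 0, 0], "rot": [0, 0, 0], "gripper": 60}, {"linear": [0, 0, 0.003], "rot": [0, 0, 0], "gripper": 60}, {"linear": [0, 0, 0.01], "rot": [0, 0, 0], "gripper": 60}, {"linear": [0, 0, 0.02], "rot": [0, 0, 0], "gripper": 60}, {"linear": [0, 0, 0.035], "rot": [0, 0, 0], "gripper": 60}, {"linear": [0, 0, 0.05], "rot": [0, 0, 0], "gripper": 60}, {"linear": [0, 0, 0.06], "rot": [0, 0, 0], "gripper": 60}])

```text
clock: 15.6
eef_pos: [0.4839, 0.0871, 0.2265]
eef_rot: [0.996, -0.084, 0.043, 0.004]
force: [0.2, 0.1, 0.2]
finger_gap: 0.0516
gripper_force: 0.0
```

apply_moves(targets=[{"linear": [0.008, -0.0015, 0], "rot": [0.002, 0.012, 0], "gripper": 40}, {"linear": [0.018, -0.003, 0], "rot": [0.004, 0.024, 0], "gripper": 20}, {"linear": [0.03, -0.005, 0], "rot": [0.007, 0.04, 0], "gripper": 0}, {"linear": [0.042, -0.007, 0], "rot": [0.01, 0.06, 0], "gripper": 0}, {"linear": [0.055, -0.009, 0], "rot": [0.0125, 0.075, 0], "gripper": 0}, {"linear": [0.062, -0.01, -0.005], "rot": [0.014, 0.084, 0], "gripper": 0}, {"linear": [0.065, -0.011, -0.015], "rot": [0.014, 0.084, 0], "gripper": 0}, {"linear": [0.065, -0.011, -0.027], "rot": [0.014, 0.084, 0], "gripper": 0}, {"linear": [0.065, -0.011, -0.037], "rot": [0.014, 0.084, 0], "gripper": 0}, {"linear": [0.065, -0.011, -0.042], "rot": [0.014, 0.084, 0], "gripper": 0}])

```text
clock: 16.6
eef_pos: [0.5479, 0.0761, 0.1811]
eef_rot: [0.996, -0.084, -0.001, 0.0]
force: [-0.0, -0.4, 0.8]
finger_gap: 0.0001
gripper_force: 0.0
```

```bash
cat > v.py <<'E'
import sys
from h import *
s=sense(); print(s['eef_pos'],R.from_quat(s['eef_rot']).apply([0,0,1]),s['force'])
o=[]
for n,(u0,v0,w,h) in {'top':(190,200,95,130),'side':(265,245,105,130)}.items():
    o.append(cv2.resize(cam(n)['pixels'][v0:v0+h,u0:u0+w],None,fx=4,fy=4,interpolation=cv2.INTER_CUBIC))
save({'pixels':np.hstack(o)},sys.argv[1])
E
python3 v.py r1.png
```

```text
[0.54791194 0.07611953 0.1810978 ] [-1.97201080e-03 -6.33965484e-04 -9.99997855e-01] [-0.04544938 -0.35844431  0.76182174]
```

View pics/r1.png

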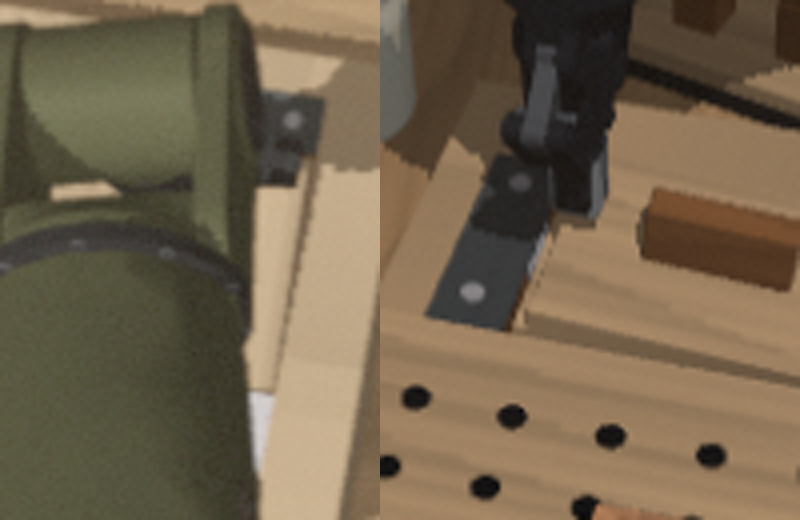

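apply_moves(targets=[{"linear": [0, 0, -0.003], "rot": [0, 0, 0], "gripper": 0}, {"linear": [0, 0, -0.006], "rot": [0, 0, 0], "gripper": 0}, {"linear": [0, 0, -0.009], "rot": [0, 0, 0], "gripper": 0}, {"linear": [0, 0, -0.011], "rot": [0, 0, 0], "gripper": 0}, {"linear": [0, 0, -0.013], "rot": [0, 0, 0], "gripper": 0}, {"linear": [0, 0, -0.014], "rot": [0, 0, 0], "gripper": 0}, {"linear": [0, 0, -0.015], "rot": [0, 0, 0], "gripper": 0}, {"linear": [0, 0, -0.016], "rot": [0, 0, 0], "gripper": 0}, {"linear": [0, 0, -0.017], "rot": [0, 0, 0], "gripper": 0}, {"linear": [0, 0, -0.018], "rot": [0, 0, 0], "gripper": 0}])

```text
clock: 17.7
eef_pos: [0.5487, 0.0761, 0.1649]
eef_rot: [0.996, -0.084, 0.0, 0.0]
force: [-3.1, -0.2, 4.6]
finger_gap: -0.0005
gripper_force: 2.7
```

apply_moves(targets=[{"linear": [0, 0, -0.0005], "rot": [0, 0, 0], "gripper": 0}, {"linear": [0, 0, -0.001], "rot": [0, 0, 0], "gripper": 0}, {"linear": [0, 0, -0.0015], "rot": [0, 0, 0], "gripper": 0}, {"linear": [0, 0, -0.002], "rot": [0, 0, 0], "gripper": 0}, {"linear": [0, 0, -0.0025], "rot": [0, 0, 0], "gripper": 0}, {"linear": [0, 0, -0.003], "rot": [0, 0, 0], "gripper": 0}, {"linear": [0, 0, -0.003], "rot": [0, 0, 0], "gripper": 0}, {"linear": [0, 0, -0.003], "rot": [0, 0, 0], "gripper": 0}, {"linear": [0, 0, -0.003], "rot": [0, 0, 0], "gripper": 0}, {"linear": [0, 0, -0.003], "rot": [0, 0, 0], "gripper": 0}])

```text
clock: 18.7
eef_pos: [0.549, 0.076, 0.1624]
eef_rot: [0.996, -0.084, 0.001, 0.0]
force: [-0.1, -0.4, 5.1]
finger_gap: 0.0001
gripper_force: 2.8
```

apply_moves(targets=[{"linear": [0, 0, -0.0007], "rot": [0, 0, 0], "gripper": 0}, {"linear": [0, 0, -0.0014], "rot": [0, 0, 0], "gripper": 0}, {"linear": [0, 0, -0.0021], "rot": [0, 0, 0], "gripper": 0}, {"linear": [0, 0, -0.0028], "rot": [0, 0, 0], "gripper": 0}, {"linear": [0, 0, -0.0035], "rot": [0, 0, 0], "gripper": 0}, {"linear": [0, 0, -0.0042], "rot": [0, 0, 0], "gripper": 0}, {"linear": [0, 0, -0.0049], "rot": [0, 0, 0], "gripper": 0}, {"linear": [0, 0, -0.0055], "rot": [0, 0, 0], "gripper": 0}, {"linear": [0, 0, -0.006], "rot": [0, 0, 0], "gripper": 0}, {"linear": [0, 0, -0.006], "rot": [0, 0, 0], "gripper": 0}])

```text
clock: 19.7
eef_pos: [0.5485, 0.0761, 0.1555]
eef_rot: [0.996, -0.084, -0.0, 0.0]
force: [0.5, 0.3, 0.6]
finger_gap: 0.0001
gripper_force: 0.0
```

apply_moves(targets=[{"linear": [0, 0, -0.0005], "rot": [0, 0, 0], "gripper": 0}, {"linear": [0, 0, -0.001], "rot": [0, 0, 0], "gripper": 0}, {"linear": [0, 0, -0.0015], "rot": [0, 0, 0], "gripper": 0}, {"linear": [0, 0, -0.002], "rot": [0, 0, 0], "gripper": 0}, {"linear": [0, 0, -0.0025], "rot": [0, 0, 0], "gripper": 0}, {"linear": [0, 0, -0.003], "rot": [0, 0, 0], "gripper": 0}, {"linear": [0, 0, -0.0035], "rot": [0, 0, 0], "gripper": 0}, {"linear": [0, 0, -0.0035], "rot": [0, 0, 0], "gripper": 0}, {"linear": [0, 0, -0.0035], "rot": [0, 0, 0], "gripper": 0}, {"linear": [0, 0, -0.0035], "rot": [0, 0, 0], "gripper": 0}])

```text
clock: 20.7
eef_pos: [0.5486, 0.0761, 0.1527]
eef_rot: [0.996, -0.084, 0.0, 0.0]
force: [-3.9, 0.0, 6.1]
finger_gap: 0.0001
gripper_force: 3.2
```

Stopped on the seated cover at the flush height (tip 0.080). Raise, move back, and look.

apply_moves(targets=[{"linear": [0, 0, 0.005], "rot": [0, 0, 0], "gripper": 0}, {"linear": [0, 0, 0.02], "rot": [0, 0, 0], "gripper": 0}, {"linear": [0, 0, 0.05], "rot": [0, 0, 0], "gripper": 0}, {"linear": [0, -0.01, 0.08], "rot": [0, 0, 0], "gripper": 0}, {"linear": [0, -0.04, 0.105], "rot": [0, 0, 0], "gripper": 0}, {"linear": [0, -0.08, 0.125], "rot": [0, 0, 0], "gripper": 0}, {"linear": [-0.01, -0.12, 0.14], "rot": [0, 0, 0], "gripper": 0}, {"linear": [-0.02, -0.16, 0.15], "rot": [0, 0, 0], "gripper": 0}, {"linear": [-0.03, -0.2, 0.15], "rot": [0, 0, 0], "gripper": 0}, {"linear": [-0.04, -0.24, 0.15], "rot": [0, 0, 0], "gripper": 0}])

```text
clock: 21.7
eef_pos: [0.508, -0.1655, 0.3029]
eef_rot: [0.996, -0.084, 0.001, 0.0]
force: [0.2, 0.5, 0.6]
finger_gap: 0.0001
gripper_force: 0.0
```

```bash
python3 v.py r2.png
```

```text
[ 0.50799407 -0.16546858  0.30291275] [ 9.86505332e-04 -9.54108488e-04 -9.99999058e-01] [0.15649047 0.45867672 0.55941697]
```

View pics/r2.png

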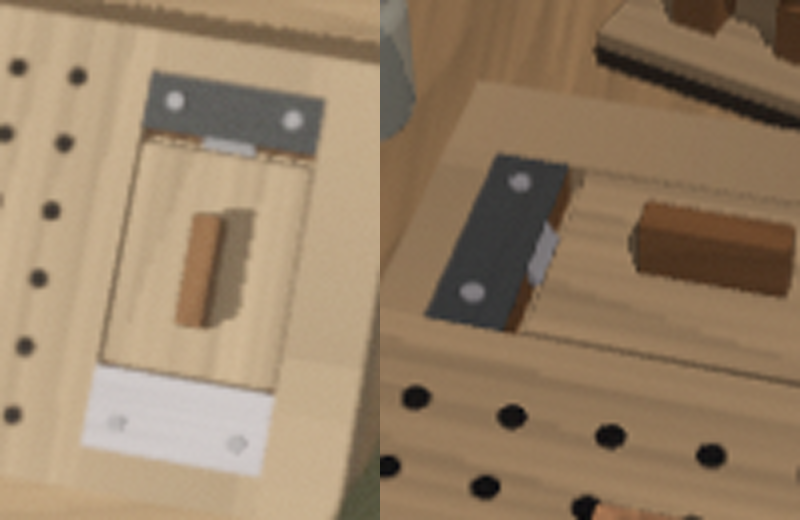

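The cover lies flush in the slot: its tongue is under the white lip (row ~380), and the catch (230,147) is over the step. The bystanders look unmoved.

```bash
python3 -c "
from h import *
print(job.finish_job())"
```

```text
the job is handed in; nothing more can be done
None
```

The hatch is closed and handed in: the cover's tongue is under the lip, the other end is pressed down under the catch, it looks flush in the last pictures, and the gripper has let go and moved clear.

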